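# Load a turned shaft into the raised vee of an inspection fixture

### The job

Get this turned shaft ready for measuring: roll it up the fixture's ramp into the raised vee, pushing it rather than lifting it off the ramp. Then slide it along the vee and press it firmly for a moment against the end stop, without shifting the stop, and last swing the hinged hasp over the shaft and fully down onto its catch. The shaft must stay seated in the vee and touching the stop, and the caliper, tray and plug gauge around the fixture must stay where they are.

Things in the scene. Friction and masses are not known exactly. Their poses are not given: they have to be found in the camera images.
- fixture: Steel fixture, fixed to the bench, placed and turned anew each time. Origin on the bench below the middle of the vee's axis; z up. Base plate 12 mm high, x -115..55, y -48..48 mm. Block with a 90 degree vee along y, y -40..40 mm, bottom line 42 mm up; near lip at x -13, 55 mm high; far cheek x 22..42, 64 mm high. Beyond |y| 48 mm all is open to the bench but for the end stop at +y.
- ramp_foot (a point): Foot of the ramp, midway between its two flat rails (fixture y -45..-15 and 15..45 mm), at fixture x -100 mm, 33 mm up. The rails rise 14 degrees in +x to the vee's near lip (55 mm up). An upright lip at the foot, x -108..-100 mm, 41 mm high, keeps the shaft from rolling off.
- catch (a point): Outer end of the catch, a 7 mm wide bar sticking out to -x between the rails just before the vee, below ramp level, at fixture x -32, 43 mm up; the hasp's slotted leg drops over it.
- vee (a point): Point on the axis that the shaft has when seated in the vee: 60 mm above the fixture's origin, axes as the fixture's.
- shaft: Loose turned steel shaft, 0.4..0.6 kg, 150 mm long along its y (about the fixture's +y): middle 110 mm is 26 mm thick, 18 mm thick at both ends. Origin at its centre; it rolls about y, lightly oiled. Starts across both rails on the ramp's lip: axis at fixture x -90, 49 mm up, centre 4..22 mm to -y. Its axis is 68 mm up as it crosses the vee's near lip; over 85 mm it counts as lifted.
- shaft_end (a point): Centre of the shaft's +y end face, which is to touch the end stop.
- shaft_tail (a point): Centre of the shaft's -y end face, which overhangs the vee block, free to be pushed.
- end_stop: Aluminium block (24 mm wide, 12 mm thick, top 72 mm up) at the +y end. Origin: centre of its contact face (looking to -y), on the vee's axis, 79..89 mm from the fixture's middle, set anew each time. Clamped by friction, slips at about 45 N. A firm press is 3 N or more (best 6 to 20) for a quarter of a second; sliding the shaft in the vee takes 1..3 N.
- hasp (a joint): Angle of the hasp, rad: 0 = closed, level over the shaft, leg over the catch; grows as it swings up and over to +x. Starts open at 2.15..2.5 (leaning back, away from the robot) and stays where it is left (stiff hinge, about 1.5 N at its end). At 0 it is at its end, 1 mm above a seated shaft; it cannot close over an unseated one.
- hasp_hinge (a point): Hinge axis of the hasp (along y), at x 34 mm, y 0, 76 mm above the bench in the fixture's frame.
- hasp_end (a point): Outer end of the hasp's strap: 58 mm from the hinge, mid-thickness. Strap 22 mm wide, 4 mm thick; a leg 37 mm long is bent square at this end, pointing down when closed and upward to the robot's side when open. Above about 0.5 rad follow its arc: straight down it can jam.
- caliper: Bystander: digital caliper lying flat, 150 mm long, 12 mm high; origin under its middle.
- parts_tray: Bystander: empty grey tray 110 x 85 x 35 mm; origin under its middle.
- plug_gauge: Bystander: upright steel plug gauge, 36 mm diameter, 95 mm high; origin under its middle.
Mind the look-alikes: they are no part of the job. There is more than one size of the fixture; the job needs the largest.

How it is judged:
By the outcome, as a careful person would: the job done as asked, in the order asked, and still so for the second after the job is handed in, with the robot touching nothing.
It also fails if it takes over 69 s, if anything falls off the work surface, if the arm or the gripper's body presses on something with over 40 N, if the wrist force passes 120 N, or if a joint passes its speed limit or range.

### The arm

A 6-joint arm with a two-finger parallel gripper is mounted at the origin on the work surface. World frame = base frame: x ahead of the robot, y to its left, z up, the work surface at z = 0. Lengths are in m, angles in rad, forces in N, time in s.
With the tool pointing down it reaches from about 0.2 to 0.875 m from the base axis. Payload 3.4 kg.
Tool frame: the origin (TCP) lies at the very end of the fingers, on their centre line; the grasp point (between the pads) lies 19 mm behind it (hold_point_z is the distance from the TCP to the grasp point, in m); z points along the fingers, y is the line along which they close (so a half turn about z gives the same grasp; the last joint's range is limited). The gripper opens to 94 mm and grips with 3 to 60 N. Pads are 16 mm wide; open, the fingers measure 119 mm over their backs; the gripper's body (75 mm by 177 mm) begins 78 mm behind the grasp point.
Start: joints at [-1.272, 0.276, 1.505, -0, 1.361, -0.121], TCP at [0.234, -0.525, 0.181] pointing down, gripper open.
Joint ranges: [-2.89, 2.89], [-0.75, 2.08], [0.22, 2.7], [-1.18, 4.32], [0.11, 2.71], [-2.7, 2.7]. Speed limits (rad/s): [2.57, 2.57, 3.14, 3.14, 3.14, 3.14].

### API

Orientations are given as a rotation vector (axis times angle).
In Python, from station import * gives the robot as it stands. The module is installed in compiled form; this text tells all that it offers.
- The arm moves only by the tool apply_moves, never from a script. Its argument "rows" is a list of rows, each an object of numbers: "tx", "ty", "tz": the shift along the tool's x, y, z in m; "ax", "ay", "az": the turn, a rotation vector about the tool's x, y, z in degrees; "jaw": the closure, from -1 (fully open) to 1 (shut). A call has 1 to 20 rows; each row shifts and turns the commanded pose from where the row before left it, along the tool's axes as they then stand; what a row does not reach is not made up. A row lasts 1/10 s, in which the tool goes at most 50 mm and 8.59 degrees, less where a joint would pass 70% of its speed; a pose out of reach is approached as far as the arm can. A call with a gripper value outside its range is refused whole. The fingers move at their own pace and stop on an object; "grip_force" is the grip in N (left out, the last holds). Time passes only in rows, so rows that do not move let the fingers close. It gives the time, the measured TCP pose, the force, the opening and the grip force at its end, in the units of the state.
- sense(): the state, without advancing time (a new reading comes with each control period).
- get_image(name): name is "scene" or "top" or "wrist"; returns (picture, depth): 384x512x3 uint8, red, green, blue; 384x512 float32, m along the optical axis (not along the pixel's ray), 0 where there is no reading.
- get_calibration(name): a dict with "fov_y" (degrees; the focal length in pixels is half the picture's height over the tangent of half this angle, whatever the lens; pixels are square), "cx", "cy" (the principal point, pixels), "rvec" (rotation vector, rad) and "tvec" (3), from world to camera coordinates, as OpenCV has them. Camera axes: x right, y down, z forward; pixel columns grow to the right and rows downward; lengths in m; the calibration is good to about 2 mm. A picture is of the moment at which its call begins: read the wrist's pose just before it. get_calibration takes no time and is no camera call; for the wrist camera it gives the pose at the moment of the call.
- close_job(): hands the job in; it is judged then, once.
Trained networks look in the newest picture that a camera, given by its name, has taken for a name from the list of things; names that differ only in an ending like _2 or _b are one class to them, and where a whole thing is asked for, a point or a joint stands for the part that bears it (a point fixed in the world has none). Each returns a list of dicts, best first, with "p" (0 to 1); they miss things now and then, are a little off and sometimes report something else, mostly with a low value. They report only what shows in the picture. A call takes as long as a camera call. They do not tell look-alikes from the thing itself.
- cut_out(camera, target): "mask" (384x512 bool, what is visible of it).
- mark_of(camera, target): "at" ([x, y, z] in m, in world coordinates, good to about 4 mm: a listed point, or the origin of a listed thing).
The state is a dict: "t": time; "qpos": joint angles; "dq": joint speeds; "tau": joint torques, N m; "tcp_pos": TCP position; "eef_rot": TCP orientation; "wrist_force": force on the tool from outside, world axes, zero at the start; "ft_torque": the same for the moment, N m; "grip_width": opening from 0.0 (shut) to 1.0 (fully open); "grasp_force": force on a finger pad.
Only numpy, scipy, OpenCV 4.12 (cv2) and the standard library are available. Lean on these libraries where they do the work, as an engineer would, in place of code of your own. Each camera call takes 0.05 s, during which the arm holds its last target. There are 200 camera calls.

## Working session

There is one attempt and no reset: what is moved stays moved. The work goes in short steps, Python scripts to look and compute and a tool call to move; the robot and the scene stay as the last step left them, time stands still between calls to the robot, and variables do not carry over. Pictures are saved under pics/ and viewed, at most 12 in all, crops included, and the job is handed in when it is done.

Besides the shell and the picture viewer there is one more tool, called after ">>>" by a JSON object that holds its "method" and its "body", one argument or row to a line. apply_moves: Moves the arm, as the interface text tells. Its arguments: {"type":"object","properties":{"rows":{"type":"array"},"grip_force":{"type":"number"}},"required":["rows"]}

```bash
mkdir -p pics; cat > h.py <<'E'
from station import *
import numpy as np, cv2
from scipy.spatial.transform import Rotation as R
def snap(n,f):
    im,d=get_image(n); cv2.imwrite('pics/'+f,im[:,:,::-1]); np.save('pics/'+f+'.npy',d); return im,d
def cam(n):
    c=get_calibration(n); f=192/np.tan(np.radians(c['fov_y']/2)); return f,c['cx'],c['cy'],R.from_rotvec(np.ravel(c['rvec'])).as_matrix(),np.ravel(c['tvec'])
def proj(n,p):
    f,cx,cy,M,t=cam(n); q=M@np.array(p)+t; return np.round([cx+f*q[0]/q[2],cy+f*q[1]/q[2]])
def unproj(n,d):
    f,cx,cy,M,t=cam(n); v,u=np.mgrid[:384,:512]; P=np.stack([(u-cx)/f*d,(v-cy)/f*d,d],-1); return (P-t)@M
E
python3 - <<'E'
from h import *
print(sense())
a,_=snap('top','top1.png'); b,_=snap('scene','sc1.png')
cv2.imwrite('pics/both.png',cv2.resize(np.vstack([a,b])[:,:,::-1],(400,600)))
for n in ['top','scene']:
    for t in ['fixture','ramp_foot','catch','vee','shaft','shaft_end','shaft_tail','end_stop','hasp_hinge','hasp_end','caliper','parts_tray','plug_gauge']:
        print(n,t,[(np.round(r['at'],3).tolist(),round(r['p'],2),proj(n,r['at']).tolist()) for r in mark_of(n,t)])
E
```

```text
{'t': 0.0, 'qpos': array([-1.27201404e+00,  2.76574095e-01,  1.50612734e+00, -4.78585162e-06,
        1.36068125e+00, -1.21036979e-01]), 'dq': array([-0.00019883,  0.00149172, -0.00158441,  0.00120917, -0.00029366,
       -0.00101196]), 'tau': array([ 1.62252647e-03, -4.04580331e+01, -2.37228227e+01,  7.04399217e-02,
        3.45688616e-02, -1.20819254e-04]), 'tcp_pos': array([ 0.23416013, -0.52449215,  0.18001901]), 'eef_rot': array([-3.07089015e+00, -6.54248532e-01,  2.56736785e-04]), 'wrist_force': array([0.93733073, 0.27184057, 0.10869697]), 'ft_torque': array([ 0.02003436, -0.00936128, -0.06114125]), 'grasp_force': 0.0, 'grip_width': 1.0026848252140703}
top fixture [([0.517, 0.133, 0.001], 0.88, [215.0, 233.0]), ([0.601, -0.046, -0.003], 0.79, [276.0, 203.0]), ([0.819, -0.047, -0.0], 0.56, [275.0, 129.0])]
top ramp_foot [([0.502, -0.078, 0.033], 0.89, [288.0, 238.0]), ([0.445, 0.131, 0.024], 0.88, [215.0, 258.0]), ([0.749, -0.069, 0.026], 0.58, [283.0, 151.0])]
top catch [([0.492, 0.137, 0.036], 0.61, [212.0, 242.0]), ([0.573, -0.062, 0.046], 0.57, [282.0, 213.0]), ([0.794, -0.0
[... 2198 characters left out ...]
0.581, 0.027, 0.06], 0.67, [258.0, 176.0]), ([0.515, 0.197, 0.045], 0.61, [287.0, 142.0]), ([0.802, 0.006, 0.043], 0.42, [294.0, 235.0]), ([0.601, -0.047, -0.005], 0.42, [242.0, 202.0])]
scene hasp_hinge [([0.545, 0.134, 0.054], 0.63, [278.0, 154.0]), ([0.84, -0.042, 0.056], 0.54, [289.0, 252.0]), ([0.635, -0.034, 0.076], 0.48, [251.0, 195.0]), ([0.581, 0.03, 0.06], 0.39, [258.0, 176.0])]
scene hasp_end [([0.669, -0.027, 0.117], 0.47, [259.0, 195.0]), ([0.497, 0.135, 0.056], 0.47, [270.0, 144.0]), ([0.801, -0.052, 0.058], 0.42, [278.0, 243.0])]
scene caliper []
scene parts_tray [([0.529, 0.361, -0.002], 0.71, [324.0, 132.0])]
scene plug_gauge [([0.668, -0.374, -0.002], 0.66, [160.0, 274.0])]
```

View pics/top1.png

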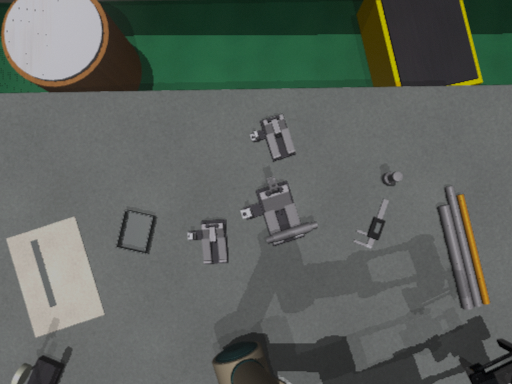

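View pics/sc1.png

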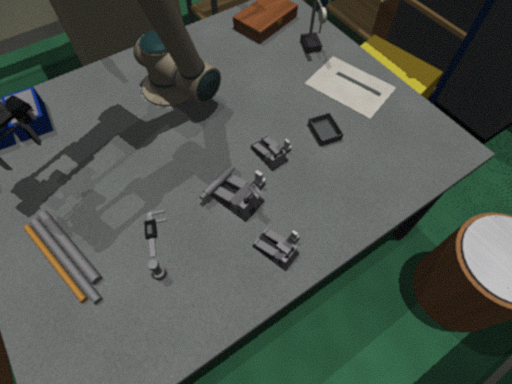

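The largest fixture is the one with the shaft, at top pixel (277,205). The candidates are top (277,205), with vee height 60 mm and the shaft across it, and two smaller look-alikes at (213,240) and (277,138), with vee heights near 45 mm. I choose (277,205). The grey and orange rods at (455-480,250) aren't on a ramp. Next I'll check a close crop and work out the wrist camera geometry.

```bash
cat >> h.py <<'E'
def tool():
    s=sense(); return np.array(s['tcp_pos']),R.from_rotvec(s['eef_rot']).as_matrix()
E
python3 - <<'E'
from h import *
p,M=tool(); print(p,M.round(3))
f,cx,cy,C,t=cam('wrist'); c=-C.T@t; print('cam in tool',M.T@(c-p),'cam axes in tool\n',(M.T@C.T).round(3),f)
# fixture guess yaw 17.4
im=cv2.imread('pics/top1.png')[160:260,205:335]; im2=cv2.imread('pics/sc1.png')[150:230,190:290]
cv2.imwrite('pics/crop1.png',np.hstack([cv2.resize(im,(400,308),interpolation=2),cv2.resize(im2,(385,308),interpolation=2)]))
th=np.radians(17.4); F=np.array([[np.cos(th),-np.sin(th)],[np.sin(th),np.cos(th)]])
print(M[:2,:2], 'tool x angle',np.degrees(np.arctan2(M[1,0],M[0,0])))
E
```

```text
[ 0.23436149 -0.52511704  0.18088956] [[ 0.913  0.408  0.   ]
 [ 0.408 -0.913 -0.   ]
 [-0.     0.    -1.   ]]
cam in tool [ 0.07115004  0.00041057 -0.20428673] cam axes in tool
 [[ 0.    -0.97  -0.242]
 [ 1.     0.     0.   ]
 [ 0.    -0.242  0.97 ]] 265.40769154997383
[[ 0.91317601  0.40756543]
 [ 0.40756543 -0.913176  ]] tool x angle 24.05199051611831
```

View pics/crop1.png

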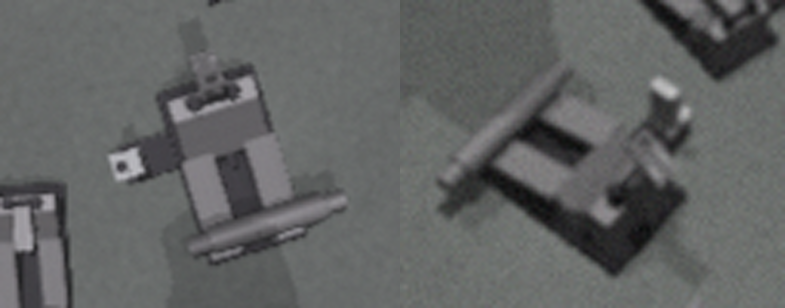

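The crop shows the large fixture: end stop on the left, shaft across the rails at the foot, and hasp leaning back. It matches the description. I'm moving the wrist camera over it.

>>> {"method": "apply_moves", "body": {
  "rows": [
    {"tz": -0.02},
    {"tx": 0.0276,"ty": -0.0186},
    {"tx": 0.0276,"ty": -0.0186},
    {"tx": 0.0276,"ty": -0.0186},
    {"tx": 0.0276,"ty": -0.0186},
    {"tx": 0.0276,"ty": -0.0186},
    {"tx": 0.0276,"ty": -0.0186},
    {"tx": 0.0276,"ty": -0.0186},
    {"tx": 0.0276,"ty": -0.0186},
    {"tx": 0.0276,"ty": -0.0186},
    {"tx": 0.0276,"ty": -0.0186},
    {"tx": 0.0276,"ty": -0.0186},
    {"tx": 0.0276,"ty": -0.0186},
    {"tx": 0.0276,"ty": -0.0186},
    {"tx": 0.0276,"ty": -0.0186},
    {"tx": 0.0276,"ty": -0.0186},
    {"tx": 0.0276,"ty": -0.0186},
    {"az": 3.3},
    {"az": 3.3},
    {}
  ]
}}

```text
$.rows[0]: bad value
```

```bash
python3 - <<'E'
from h import *
p,M=tool(); print(p,'yaw',np.degrees(np.arctan2(M[1,0],M[0,0])))
im,d=snap('wrist','w1.png'); np.savez('pics/w1cal.npz',*[np.array(a) for a in cam('wrist')])
for t in ['fixture','ramp_foot','catch','vee','shaft','shaft_end','shaft_tail','end_stop','hasp_hinge','hasp_end','caliper','plug_gauge']:
    print(t,[(np.round(r['at'],4).tolist(),round(r['p'],2),proj('wrist',r['at']).tolist()) for r in mark_of('wrist',t)])
print(sense()['t'])
E
```

```text
[ 0.23436149 -0.52511704  0.18088956] yaw 24.05199051611831
fixture []
ramp_foot []
catch []
vee []
shaft []
shaft_end []
shaft_tail []
end_stop []
hasp_hinge []
hasp_end []
caliper []
plug_gauge []
2.05
```

View pics/w1.png

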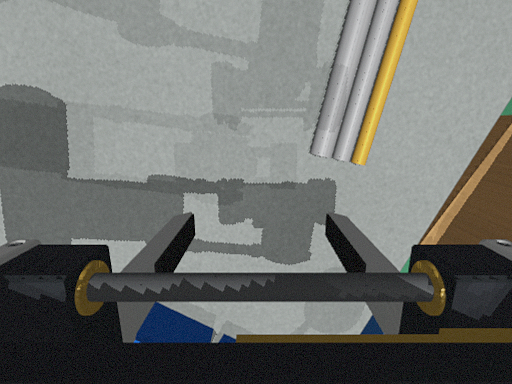

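The call was refused, so the picture only shows the start view, with fingers at (180,240) and (350,240) and rods at the upper right. The rows probably need every key, so I'll supply them all.

>>> {"method": "apply_moves", "body": {
  "rows": [
    {"tx": 0,"ty": 0,"tz": -0.02,"ax": 0,"ay": 0,"az": 0,"jaw": -1},
    {"tx": 0.0276,"ty": -0.0186,"tz": 0,"ax": 0,"ay": 0,"az": 0,"jaw": -1},
    {"tx": 0.0276,"ty": -0.0186,"tz": 0,"ax": 0,"ay": 0,"az": 0,"jaw": -1},
    {"tx": 0.0276,"ty": -0.0186,"tz": 0,"ax": 0,"ay": 0,"az": 0,"jaw": -1},
    {"tx": 0.0276,"ty": -0.0186,"tz": 0,"ax": 0,"ay": 0,"az": 0,"jaw": -1},
    {"tx": 0.0276,"ty": -0.0186,"tz": 0,"ax": 0,"ay": 0,"az": 0,"jaw": -1},
    {"tx": 0.0276,"ty": -0.0186,"tz": 0,"ax": 0,"ay": 0,"az": 0,"jaw": -1},
    {"tx": 0.0276,"ty": -0.0186,"tz": 0,"ax": 0,"ay": 0,"az": 0,"jaw": -1},
    {"tx": 0.0276,"ty": -0.0186,"tz": 0,"ax": 0,"ay": 0,"az": 0,"jaw": -1},
    {"tx": 0.0276,"ty": -0.0186,"tz": 0,"ax": 0,"ay": 0,"az": 0,"jaw": -1},
    {"tx": 0.0276,"ty": -0.0186,"tz": 0,"ax": 0,"ay": 0,"az": 0,"jaw": -1},
    {"tx": 0.0276,"ty": -0.0186,"tz": 0,"ax": 0,"ay": 0,"az": 0,"jaw": -1},
    {"tx": 0.0276,"ty": -0.0186,"tz": 0,"ax": 0,"ay": 0,"az": 0,"jaw": -1},
    {"tx": 0.0276,"ty": -0.0186,"tz": 0,"ax": 0,"ay": 0,"az": 0,"jaw": -1},
    {"tx": 0.0276,"ty": -0.0186,"tz": 0,"ax": 0,"ay": 0,"az": 0,"jaw": -1},
    {"tx": 0.0276,"ty": -0.0186,"tz": 0,"ax": 0,"ay": 0,"az": 0,"jaw": -1},
    {"tx": 0.0276,"ty": -0.0186,"tz": 0,"ax": 0,"ay": 0,"az": 0,"jaw": -1},
    {"tx": 0,"ty": 0,"tz": 0,"ax": 0,"ay": 0,"az": 3.3,"jaw": -1},
    {"tx": 0,"ty": 0,"tz": 0,"ax": 0,"ay": 0,"az": 3.3,"jaw": -1}
  ]
}}

```text
t: 3.95
tcp_pos: [0.5168, -0.0722, 0.2007]
eef_rot: [3.105, 0.477, -0.0]
wrist_force: [-0.2, 0.2, -0.5]
grip_width: 0.999
grasp_force: 0.0
```

```bash
cat > m.py <<'E'
from h import *
import sys
p,M=tool(); print(p,'yaw',np.degrees(np.arctan2(M[1,0],M[0,0])))
n=sys.argv[1]
im,d=snap('wrist',n); 
for t in sys.argv[2:]:
    print(t,[(np.round(r['at'],4).tolist(),round(r['p'],2),proj('wrist',r['at']).tolist()) for r in mark_of('wrist',t)])
P=unproj('wrist',d); P[d==0]=np.nan; np.save('pics/P.npy',P)
print(sense()['t'])
E
python3 m.py w2.png fixture ramp_foot catch vee shaft shaft_end shaft_tail end_stop hasp_hinge hasp_end
```

```text
[ 0.51676877 -0.07223611  0.20072725] yaw 17.45135963245485
fixture [([0.5184, 0.1319, -0.0016], 0.89, [129.0, 129.0]), ([0.6002, -0.0497, -0.0031], 0.73, [262.0, 113.0])]
ramp_foot [([0.509, -0.0798, 0.0363], 0.67, [262.0, 182.0]), ([0.4445, 0.1324, 0.023], 0.57, [111.0, 178.0])]
catch [([0.4924, 0.1318, 0.0338], 0.75, [113.0, 147.0]), ([0.5722, -0.0566, 0.0474], 0.64, [260.0, 134.0])]
vee [([0.5148, 0.135, 0.0424], 0.9, [110.0, 131.0]), ([0.6019, -0.0507, 0.0604], 0.63, [263.0, 109.0])]
shaft [([0.5197, -0.0914, 0.0503], 0.59, [273.0, 179.0])]
shaft_end [([0.5003, -0.0162, 0.0498], 0.89, [216.0, 176.0]), ([0.601, -0.0498, -0.0003], 0.17, [261.0, 112.0])]
shaft_tail [([0.542, -0.1567, 0.0509], 0.81, [323.0, 178.0])]
end_stop [([0.5135, 0.1924, 0.0422], 0.73, [67.0, 119.0]), ([0.5833, 0.028, 0.06], 0.62, [198.0, 104.0])]
hasp_hinge [([0.6358, -0.0403, 0.0755], 0.95, [263.0, 76.0]), ([0.5419, 0.1362, 0.0577], 0.67, [106.0, 110.0])]
hasp_end [([0.4928, 0.1351, 0.0582], 0.77, [101.0, 148.0]), ([0.668, -0.0278, 0.1225], 0.72, [261.0, 29.0])]
4.5
```

View pics/w2.png

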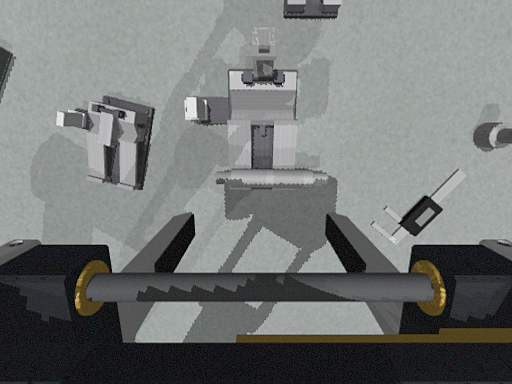

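The view is clear: the shaft lies at (272,178), the rails at (240-290,145), the vee at (262,108), the stop at (195,107) and the hasp at (263,45), leaning back. Next I'll fit the fixture pose.

```bash
cat > fit.py <<'E'
from h import *
from scipy.optimize import least_squares
obs=[((0,0),(.601,-.046)),((0,0),(.600,-.048)),((0,0),(.6002,-.0497)),((-100,0),(.502,-.078)),((-100,0),(.508,-.079)),((-100,0),(.509,-.0798)),
((-32,0),(.573,-.062)),((-32,0),(.573,-.059)),((-32,0),(.5722,-.0566)),((0,0),(.605,-.046)),((0,0),(.604,-.048)),((0,0),(.6019,-.0507)),
((34,0),(.636,-.036)),((34,0),(.635,-.034)),((34,0),(.6358,-.0403))]
f=lambda q,a:q[:2]+R.from_euler('z',q[2]).as_matrix()[:2,:2]@(np.array(a)/1e3)
lines=[((-90),(.499,-.015),(.541,-.157)),((-90),(.4995,-.0162),(.542,-.1567))]
def res(q):
    r=[f(q,a)-np.array(b) for a,b in obs]
    c,s=np.cos(q[2]),np.sin(q[2])
    r2=[[c*(e[0]-q[0])+s*(e[1]-q[1])-x/1e3 for e in (a,b)] for x,a,b in lines]
    for e in [(.582,.026),(.581,.027),(.5833,.028)]: r2.append([c*(e[0]-q[0])+s*(e[1]-q[1]),0])
    return 1e3*np.concatenate([np.ravel(r),np.ravel(r2)])
o=least_squares(res,[.602,-.047,.3],loss='soft_l1'); q=o.x
print('fix',q[:2],np.degrees(q[2])); 
def tofix(P):
    c,s=np.cos(q[2]),np.sin(q[2]); D=P-np.array([q[0],q[1],0]); return np.stack([c*D[...,0]+s*D[...,1],-s*D[...,0]+c*D[...,1],D[...,2]],-1)*1e3
def toworld(a): return f(q,a[:2])
E
python3 - <<'E'
from fit import *
np.save('q.npy',q)
for n,a in dict(stop=[.5823,.027,.06],end=[.4999,-.0157,.05],tail=[.542,-.157,.05],hend=[.669,-.028,.12]).items(): print(n,tofix(np.array(a)).round(1))
G=tofix(np.load('pics/P.npy'))
x,y,z=[G[...,i] for i in range(3)]
# shaft: points near x -90 above ramp
m=(abs(x+90)<25)&(z>50)&(z<75)&(abs(y)<120)
print('shaft top x,z',np.median(x[m]),np.percentile(z[m],[50,95]),'y range',np.percentile(y[m],[0.5,99.5]))
for lo,hi in [(-60,-30),(-30,0),(0,30)]:
    k=m&(y>lo)&(y<hi); print(lo, np.median(x[k]),np.percentile(x[k],[2,98]),np.percentile(z[k],[95]))
# cheek top: z~64
k=(abs(z-64)<3)&(abs(y)<60)&(x>5)&(x<60); print('cheek x',np.percentile(x[k],[2,98]),'y',np.percentile(y[k],[2,98]),np.median(z[k]))
k=(abs(z-72)<4)&(y>60)&(y<130)&(abs(x)<30); print('stop x',np.percentile(x[k],[2,98]),'y',np.percentile(y[k],[2,98]),np.median(z[k]))
k=(z>85)&(abs(y)<30)&(x>0)&(x<130); print('hasp x',np.percentile(x[k],[2,98]),'y',np.percentile(y[k],[2,98]),'z',np.percentile(z[k],[2,98]))
k=(abs(y)>18)&(abs(y)<40)&(x>-70)&(x<-20); print('ramp z-resid',np.nanmedian(z[k]-(33+(x[k]+100)*.2493)))
k=(z<80)&(abs(x+60)<30)&(z>36)&(abs(y)<60); print('rail y',np.percentile(y[k],[1,99]))
E
```

```text
fix [ 0.60321769 -0.04860879] 16.914569896126537
stop [ 2.  78.4 60. ]
end [-89.3  61.5  50. ]
tail [-90.1 -85.9  50. ]
hend [ 68.9   0.6 120. ]
shaft top x,z -88.5602111076958 [59.66434414 62.94527123] y range [-87.89016529  59.64184801]
-60 -88.38001245959337 [-102.62918316  -78.16575225] [62.94645038]
-30 -88.60657730745719 [-103.10872834  -78.28343152] [63.16508168]
0 -87.7814962322216 [-100.99531342  -77.85725947] [63.04351025]
cheek x [18.07814458 40.78872747] y [-39.79286516  38.01678424] 64.32491712685697
stop x [-12.3259647   10.63500756] y [78.39307621 89.93446443] 72.36061302397073
hasp x [30.48548066 70.32155933] y [-17.00876611  15.43591952] z [ 85.22916893 145.91560686]
ramp z-resid 316.28760244734826
rail y [-57.11859526  55.32866499]
```

>>> {"method": "apply_moves", "body": {
  "rows": [
    {"tx": -0.0285,"ty": 0.0156,"tz": 0,"ax": 0,"ay": 0,"az": 0.5,"jaw": -0.28},
    {"tx": 0,"ty": 0,"tz": 0.03,"ax": 0,"ay": 0,"az": 0,"jaw": -0.28},
    {"tx": 0,"ty": 0,"tz": 0.03,"ax": 0,"ay": 0,"az": 0,"jaw": -0.28},
    {"tx": 0,"ty": 0,"tz": 0.03,"ax": 0,"ay": 0,"az": 0,"jaw": -0.28},
    {"tx": 0,"ty": 0,"tz": 0.03,"ax": 0,"ay": 0,"az": 0,"jaw": -0.28},
    {"tx": 0,"ty": 0,"tz": 0.02,"ax": 0,"ay": 0,"az": 0,"jaw": -0.28},
    {"tx": 0,"ty": 0,"tz": 0.014,"ax": 0,"ay": 0,"az": 0,"jaw": -0.28},
    {"tx": 0,"ty": 0,"tz": 0,"ax": 0,"ay": 0,"az": 0,"jaw": -0.28}
  ]
}}

```text
t: 5.3
tcp_pos: [0.4921, -0.0963, 0.045]
eef_rot: [-3.105, -0.463, 0.006]
wrist_force: [0.5, -0.1, 0.5]
grip_width: 0.64
grasp_force: 0.0
```

```bash
cat > st.py <<'E'
from fit import *
s=sense(); p,M=tool(); print(tofix(p).round(1),'yaw rel',np.degrees(np.arctan2(M[1,0],M[0,0])-q[2]).round(2),'grip',s['grip_width']*94, 'Ffix',(R.from_euler('z',-q[2]).as_matrix()@s['wrist_force']).round(1),s['t'])
E
python3 st.py
```

```text
fix [ 0.60321769 -0.04860879] 16.914569896126537
[-120.2  -13.3   45. ] yaw rel 0.03 grip 60.13440031341843 Ffix [ 0.5 -0.3  0.5] 5.3
```

>>> {"method": "apply_moves", "body": {
  "rows": [
    {"tx": 0.005,"ty": 0,"tz": 0,"ax": 0,"ay": 0,"az": 0,"jaw": -0.28},
    {"tx": 0.003,"ty": 0,"tz": 0,"ax": 0,"ay": 0,"az": 0,"jaw": -0.28},
    {"tx": 0.003,"ty": 0,"tz": -0.0008,"ax": 0,"ay": 0,"az": 0,"jaw": -0.28},
    {"tx": 0.004,"ty": 0,"tz": -0.001,"ax": 0,"ay": 0,"az": 0,"jaw": -0.28},
    {"tx": 0.004,"ty": 0,"tz": -0.001,"ax": 0,"ay": 0,"az": 0,"jaw": -0.28},
    {"tx": 0.004,"ty": 0,"tz": -0.001,"ax": 0,"ay": 0,"az": 0,"jaw": -0.28},
    {"tx": 0.004,"ty": 0,"tz": -0.001,"ax": 0,"ay": 0,"az": 0,"jaw": -0.28},
    {"tx": 0.004,"ty": 0,"tz": -0.001,"ax": 0,"ay": 0,"az": 0,"jaw": -0.28},
    {"tx": 0.004,"ty": 0,"tz": -0.001,"ax": 0,"ay": 0,"az": 0,"jaw": -0.28}
  ]
}}

```text
t: 6.2
tcp_pos: [0.5276, -0.0865, 0.0537]
eef_rot: [3.107, 0.463, -0.0]
wrist_force: [-0.2, -0.1, -1.4]
grip_width: 0.647
grasp_force: 0.0
```

```bash
python3 st.py; python3 m.py w3.png shaft shaft_end shaft_tail; python3 - <<'E'
from fit import *
G=tofix(np.load('pics/P.npy')); x,y,z=[G[...,i] for i in range(3)]
m=(z>53)&(z<75)&(abs(y)<100)&(x<-20)&(x>-110)
for lo,hi in [(-60,-40),(-20,10),(20,45)]:
    k=m&(y>lo)&(y<hi); print(lo,k.sum(), np.percentile(x[k],[2,98]),np.percentile(z[k],[95]))
E
```

```text
fix [ 0.60321769 -0.04860879] 16.914569896126537
[-83.3 -14.3  53.7] yaw rel 0.04 grip 60.77659126896394 Ffix [-0.2 -0.1 -1.4] 6.2
[ 0.527627   -0.08649357  0.05370401] yaw 16.95163611255243
shaft [([0.6007, -0.0489, 0.0003], 0.7, [244.0, 113.0]), ([0.5188, -0.0912, 0.0481], 0.65, [261.0, 223.0]), ([0.6038, -0.0489, 0.0591], 0.38, [240.0, 106.0])]
shaft_end [([0.4953, -0.0157, 0.0471], 0.82, [168.0, 223.0])]
shaft_tail [([0.5392, -0.157, 0.0469], 0.64, [343.0, 222.0])]
6.4
fix [ 0.60321769 -0.04860879] 16.914569896126537
-60 357 [-99.93886935 -20.99353198] [62.41482056]
-20 1083 [-100.17061494  -25.40069029] [62.7175398]
20 422 [-92.70133048 -20.2121987 ] [61.59714606]
```

View pics/w3.png

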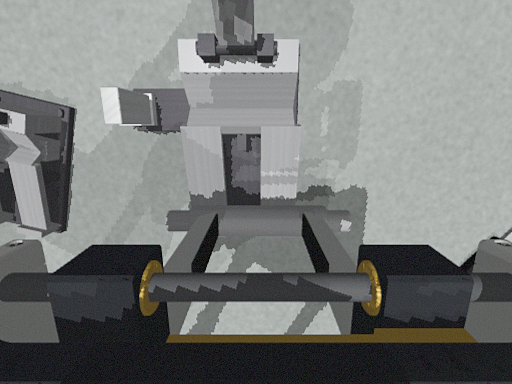

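```bash
python3 - <<'E'
from fit import *
G=tofix(np.load('pics/P.npy')); x,y,z=[G[...,i] for i in range(3)]
for v in (205,212,216,220,226,230): print(v,[(u,G[v,u].round(0).tolist()) for u in (172,185,200,210,260,310,325,335,348)])
for u in (190,200,207,260): print(u,[G[v,u].round(0).tolist() for v in range(195,250,6)])
im,d=snap('scene','sc2.png'); cv2.imwrite('pics/c2.png',cv2.resize(im[130:230,170:300,::-1],(780,600),interpolation=2))
print(sense()['t'],get_calibration('wrist')['tvec'])
E
```

```text
fix [ 0.60321769 -0.04860879] 16.914569896126537
205 [(172, [-93.0, 74.0, 1.0]), (185, [-93.0, 61.0, 1.0]), (200, [-77.0, 34.0, 50.0]), (210, [-77.0, 26.0, 50.0]), (260, [-78.0, -15.0, 48.0]), (310, [-78.0, -56.0, 49.0]), (325, [-93.0, -81.0, 0.0]), (335, [-93.0, -91.0, 0.0]), (348, [-93.0, -104.0, -0.0])]
212 [(172, [-82.0, 57.0, 53.0]), (185, [-82.0, 46.0, 53.0]), (200, [-81.0, 33.0, 58.0]), (210, [-73.0, 21.0, 80.0]), (260, [-81.0, -15.0, 57.0]), (310, [-81.0, -54.0, 58.0]), (325, [-81.0, -67.0, 56.0]), (335, [-82.0, -76.0, 53.0]), (348, [-82.0, -86.0, 53.0])]
216 [(172, [-85.0, 56.0, 55.0]), (185, [-85.0, 46.0, 55.0]), (200, [-73.0, 26.0, 89.0]), (210, [-73.0, 19.0, 89.0]), (260, [-83.0, -15.0, 60.0]), (310, [-73.0, -48.0, 89.0]), (325, [-83.0, -66.0, 60.0]), (335, [-84.0, -75.0, 56.0]), (348, [-84.0, -85.0, 57.0])]
220 [(172, [-87.0, 56.0, 58.0]), (185, [-87.0, 45.0, 58.0]), (200, [-73.0, 24.0, 96.0]), (210, [-73.0, 18.0, 97.0]), (260, [-86.0, -15.0, 62.0]), (310, [-73.0, -47.0, 96.0]), (325, [-86.0, -66.0, 62.0]), (335, [-87.0, -74.0, 59.0]), (348, [-87.0, -85.0, 58.0])]
226 [(
[... 753 characters left out ...]
.0, 36.0, 40.0], [-77.0, 37.0, 39.0], [-78.0, 34.0, 54.0], [-82.0, 33.0, 57.0], [-73.0, 24.0, 95.0], [-73.0, 22.0, 105.0], [-73.0, 20.0, 115.0], [-73.0, 18.0, 123.0], [-74.0, 17.0, 128.0], [-74.0, 16.0, 135.0]]
207 [[-71.0, 30.0, 42.0], [-77.0, 31.0, 40.0], [-78.0, 28.0, 53.0], [-73.0, 22.0, 82.0], [-73.0, 20.0, 95.0], [-73.0, 18.0, 105.0], [-74.0, 17.0, 111.0], [-76.0, 16.0, 117.0], [-79.0, 16.0, 117.0], [-83.0, 16.0, 118.0]]
260 [[-79.0, -15.0, 11.0], [-85.0, -15.0, 12.0], [-78.0, -15.0, 52.0], [-81.0, -15.0, 58.0], [-85.0, -15.0, 62.0], [-90.0, -15.0, 62.0], [-95.0, -15.0, 61.0], [-128.0, -15.0, 1.0], [-135.0, -15.0, -0.0], [-142.0, -15.0, -1.0]]
6.45 [-0.23686984  0.47103986  0.3837594 ]
```

View pics/c2.png

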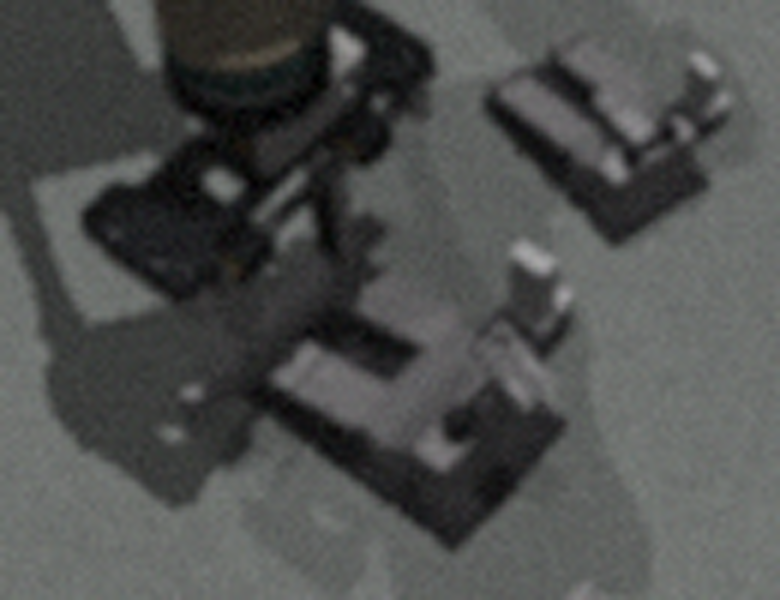

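```bash
python3 - <<'E'
from h import *
f,cx,cy,C,t=cam('wrist'); p,M=tool()
A=M.T@C.T; o=M.T@(-C.T@t-p)
for n in ('w2.png','w3.png'):
    d=np.load('pics/%s.npy'%n); v,u=np.mgrid[:384,:512]
    P=np.stack([(u-cx)/f*d,(v-cy)/f*d,d],-1)@A.T+o   # tool frame
    P*=1e3; m=(d>0)&(P[...,2]>-80)&(P[...,2]<10)&(abs(P[...,0])<14)&(abs(P[...,1])<75)
    for sgn in (1,-1):
        k=m&(P[...,1]*sgn>0); Q=P[k]
        for a in range(-70,10,10):
            j=(Q[:,2]>=a)&(Q[:,2]<a+10)
            if j.sum()>3: print(n,sgn,a,j.sum(),'x',np.percentile(Q[j,0],[5,95]).round(1),'y',np.percentile(Q[j,1],[5,95]).round(1))
E
```

```text
w2.png 1 -70 322 x [-5.  11.1] y [46.9 57.5]
w2.png 1 -60 263 x [-5. 11.] y [46.9 57.8]
w2.png 1 -50 222 x [-5.3 11.1] y [46.9 57.4]
w2.png 1 -40 177 x [-4.9 11.1] y [46.9 57.1]
w2.png 1 -30 61 x [-4.6 11.1] y [46.9 51.7]
w2.png -1 -70 314 x [-4.7 11.1] y [-57.5 -46.6]
w2.png -1 -60 269 x [-5.  11.1] y [-57.4 -46.6]
w2.png -1 -50 217 x [-5. 11.] y [-57.3 -46.7]
w2.png -1 -40 181 x [-4.8 11. ] y [-56.6 -46.7]
w2.png -1 -30 62 x [-5.6 11. ] y [-51.7 -46.7]
w3.png 1 -70 258 x [-4.8 11.1] y [30.1 41.1]
w3.png 1 -60 212 x [-4.5 11.1] y [30.1 41.2]
w3.png 1 -50 183 x [-4.4 11.1] y [30.1 40.9]
w3.png 1 -40 143 x [-5.1 11.1] y [30.1 40.3]
w3.png 1 -30 44 x [-4.9 10.9] y [30.1 34.8]
w3.png 1 -10 1636 x [-12.2   4.8] y [ 2.9 69.7]
w3.png 1 0 278 x [1.3 6.2] y [ 3.6 70. ]
w3.png -1 -70 259 x [-4.8 11.1] y [-40.9 -29.8]
w3.png -1 -60 210 x [-4.6 11.1] y [-40.9 -29.9]
w3.png -1 -50 186 x [-4.  11.1] y [-40.6 -29.8]
w3.png -1 -40 139 x [-4.3 11.1] y [-40.1 -29.8]
w3.png -1 -30 51 x [-6.1 10.9] y [-35.4 -29.9]
w3.png -1 -10 1686 x [-12.1   4.9] y [-71.3  -2.7]
w3.png -1 0 280 x [1.5 6.5] y [-71.   -3.5]
```

The depth data shows that the visible fingers end about 27 mm short of the reported TCP, with the front face at tool x +11. So the fingers passed over the shaft without touching it, and it hasn't moved. I'll go back and lower with that offset, watching the forces.

>>> {"method": "apply_moves", "body": {
  "rows": [
    {"tx": -0.019,"ty": 0,"tz": 0,"ax": 0,"ay": 0,"az": 0,"jaw": -0.28},
    {"tx": -0.019,"ty": 0,"tz": 0,"ax": 0,"ay": 0,"az": 0,"jaw": -0.28},
    {"tx": 0,"ty": 0,"tz": 0.012,"ax": 0,"ay": 0,"az": 0,"jaw": -0.28},
    {"tx": 0,"ty": 0,"tz": 0.012,"ax": 0,"ay": 0,"az": 0,"jaw": -0.28},
    {"tx": 0,"ty": 0,"tz": 0.006,"ax": 0,"ay": 0,"az": 0,"jaw": -0.28},
    {"tx": 0,"ty": 0,"tz": 0,"ax": 0,"ay": 0,"az": 0,"jaw": -0.28}
  ]
}}

```text
t: 7.05
tcp_pos: [0.4906, -0.0972, 0.0221]
eef_rot: [-3.106, -0.463, 0.003]
wrist_force: [0.0, 0.4, 0.0]
grip_width: 0.64
grasp_force: 0.0
```

```bash
python3 st.py; python3 - <<'E'
from fit import *
im,d=snap('wrist','w4.png'); G=tofix(unproj('wrist',d)); 
for u in (196,207,260,315): print(u,[(v,*G[v,u].round(0).tolist()) for v in range(192,236,4)])
im,d=snap('scene','sc3.png')
E
```

```text
fix [ 0.60321769 -0.04860879] 16.914569896126537
[-121.9  -13.7   22.1] yaw rel 0.05 grip 60.120023052650765 Ffix [0.2 0.4 0. ] 7.05
fix [ 0.60321769 -0.04860879] 16.914569896126537
196 [(192, -93.0, 26.0, 63.0), (196, -96.0, 27.0, 62.0), (200, -99.0, 28.0, 59.0), (204, -107.0, 32.0, 43.0), (208, -124.0, 43.0, 0.0), (212, -127.0, 43.0, 2.0), (216, -131.0, 43.0, 1.0), (220, -111.0, 27.0, 65.0), (224, -111.0, 25.0, 73.0), (228, -110.0, 23.0, 80.0), (232, -110.0, 22.0, 86.0)]
207 [(192, -93.0, 19.0, 63.0), (196, -96.0, 20.0, 62.0), (200, -99.0, 20.0, 59.0), (204, -107.0, 24.0, 43.0), (208, -124.0, 33.0, 0.0), (212, -127.0, 33.0, 2.0), (216, -111.0, 21.0, 58.0), (220, -111.0, 20.0, 65.0), (224, -111.0, 18.0, 73.0), (228, -111.0, 17.0, 78.0), (232, -112.0, 17.0, 81.0)]
260 [(192, -93.0, -15.0, 62.0), (196, -95.0, -15.0, 62.0), (200, -99.0, -15.0, 59.0), (204, -120.0, -15.0, 1.0), (208, -124.0, -15.0, 0.0), (212, -127.0, -15.0, 1.0), (216, -131.0, -15.0, 1.0), (220, -135.0, -15.0, 2.0), (224, -138.0, -15.0, 2.0), (228, -143.0, -15.0, 1.0), (232, -146.0, -15.0, 2.0)]
315 [(192, -93.0, -50.0, 62.0), (196, -96.0, -50.0, 62.0), (200, -99.0, -51.0, 58.0), (204, -120.0, -64.0, 1.0), (208, -123.0, -64.0, 1.0), (212, -127.0, -64.0, 1.0), (216, -111.0, -52.0, 58.0), (220, -111.0, -50.0, 65.0), (224, -111.0, -49.0, 71.0), (228, -111.0, -47.0, 79.0), (232, -111.0, -46.0, 85.0)]
```

Confirmed: finger front at x -111, tip near z 49. Next I'll lower 4 mm and push along the ramp.

>>> {"method": "apply_moves", "body": {
  "rows": [
    {"tx": 0,"ty": 0,"tz": 0.004,"ax": 0,"ay": 0,"az": 0,"jaw": -0.28},
    {"tx": 0.004,"ty": 0,"tz": 0,"ax": 0,"ay": 0,"az": 0,"jaw": -0.28},
    {"tx": 0.003,"ty": 0,"tz": 0,"ax": 0,"ay": 0,"az": 0,"jaw": -0.28},
    {"tx": 0.003,"ty": 0,"tz": 0,"ax": 0,"ay": 0,"az": 0,"jaw": -0.28},
    {"tx": 0.003,"ty": 0,"tz": -0.0008,"ax": 0,"ay": 0,"az": 0,"jaw": -0.28},
    {"tx": 0.004,"ty": 0,"tz": -0.001,"ax": 0,"ay": 0,"az": 0,"jaw": -0.28},
    {"tx": 0.004,"ty": 0,"tz": -0.001,"ax": 0,"ay": 0,"az": 0,"jaw": -0.28}
  ]
}}

```text
t: 7.85
tcp_pos: [0.5108, -0.0914, 0.0226]
eef_rot: [-3.107, -0.463, 0.001]
wrist_force: [-2.7, -0.5, 2.1]
grip_width: 0.638
grasp_force: 1.7
```

```bash
cat > sh.py <<'E'
from fit import *
im,d=get_image('wrist'); G=tofix(unproj('wrist',d)); x,y,z=[G[...,i] for i in range(3)]; 
m=(d>0)&(z>50)&(z<78)&(x>-115)&(x<20)
for c in (-45,-30,-15,0,12):
    k=m&(abs(y-c)<4); Q=G[k]
    if len(Q)>5:
        # points on 13mm cylinder: fit circle centre in xz
        zt=Q[:,2].max(); j=Q[:,2]>33+(Q[:,0]+100)*.2493+11
        Q=Q[j]
        if len(Q)<5: continue
        r=least_squares(lambda a:np.hypot(Q[:,0]-a[0],Q[:,2]-a[1])-13,[Q[:,0].mean(),Q[:,2].max()-13],loss='soft_l1').x; print('y',c,'axis x,z',r.round(1))
E
python3 st.py; python3 sh.py
```

```text
fix [ 0.60321769 -0.04860879] 16.914569896126537
[-100.9  -14.1   22.6] yaw rel 0.04 grip 59.99331156614591 Ffix [-2.7  0.3  2.1] 7.85
fix [ 0.60321769 -0.04860879] 16.914569896126537
y -45 axis x,z [-79.4  54.8]
y -30 axis x,z [-75.9  52.9]
y -15 axis x,z [-75.9  52.8]
y 0 axis x,z [-76.   52.8]
y 12 axis x,z [-78.6  54. ]
```

The shaft is rolling as intended, with its axis at x -76. Continuing the push.

>>> {"method": "apply_moves", "body": {
  "rows": [
    {"tx": 0.004,"ty": 0,"tz": -0.001,"ax": 0,"ay": 0,"az": 0,"jaw": -0.28},
    {"tx": 0.004,"ty": 0,"tz": -0.001,"ax": 0,"ay": 0,"az": 0,"jaw": -0.28},
    {"tx": 0.004,"ty": 0,"tz": -0.001,"ax": 0,"ay": 0,"az": 0,"jaw": -0.28},
    {"tx": 0.004,"ty": 0,"tz": -0.001,"ax": 0,"ay": 0,"az": 0,"jaw": -0.28},
    {"tx": 0.004,"ty": 0,"tz": -0.001,"ax": 0,"ay": 0,"az": 0,"jaw": -0.28},
    {"tx": 0.004,"ty": 0,"tz": -0.001,"ax": 0,"ay": 0,"az": 0,"jaw": -0.28},
    {"tx": 0.004,"ty": 0,"tz": -0.001,"ax": 0,"ay": 0,"az": 0,"jaw": -0.28},
    {"tx": 0.004,"ty": 0,"tz": -0.001,"ax": 0,"ay": 0,"az": 0,"jaw": -0.28},
    {"tx": 0.004,"ty": 0,"tz": -0.001,"ax": 0,"ay": 0,"az": 0,"jaw": -0.28},
    {"tx": 0.004,"ty": 0,"tz": -0.001,"ax": 0,"ay": 0,"az": 0,"jaw": -0.28},
    {"tx": 0.004,"ty": 0,"tz": -0.001,"ax": 0,"ay": 0,"az": 0,"jaw": -0.28},
    {"tx": 0.003,"ty": 0,"tz": -0.001,"ax": 0,"ay": 0,"az": 0,"jaw": -0.28}
  ]
}}

```text
t: 9.1
tcp_pos: [0.5565, -0.0777, 0.0345]
eef_rot: [3.107, 0.463, 0.001]
wrist_force: [-3.5, -1.3, 1.5]
grip_width: 0.637
grasp_force: 1.6
```

```bash
python3 st.py; python3 sh.py
```

```text
fix [ 0.60321769 -0.04860879] 16.914569896126537
[-53.2 -14.3  34.5] yaw rel 0.04 grip 59.85574057674346 Ffix [-3.7 -0.2  1.5] 9.1
fix [ 0.60321769 -0.04860879] 16.914569896126537
y -45 axis x,z [-30.  65.]
y -30 axis x,z [-28.7  64.6]
y -15 axis x,z [-28.8  64.6]
y 0 axis x,z [-28.8  64.6]
y 12 axis x,z [-29.8  64.8]
```

>>> {"method": "apply_moves", "body": {
  "rows": [
    {"tx": 0.004,"ty": 0,"tz": -0.001,"ax": 0,"ay": 0,"az": 0,"jaw": -0.28},
    {"tx": 0.004,"ty": 0,"tz": -0.001,"ax": 0,"ay": 0,"az": 0,"jaw": -0.28},
    {"tx": 0.003,"ty": 0,"tz": -0.0005,"ax": 0,"ay": 0,"az": 0,"jaw": -0.28},
    {"tx": 0.003,"ty": 0,"tz": -0.0005,"ax": 0,"ay": 0,"az": 0,"jaw": -0.28},
    {"tx": 0.002,"ty": 0,"tz": 0,"ax": 0,"ay": 0,"az": 0,"jaw": -0.28},
    {"tx": 0.002,"ty": 0,"tz": 0,"ax": 0,"ay": 0,"az": 0,"jaw": -0.28},
    {"tx": 0.002,"ty": 0,"tz": 0,"ax": 0,"ay": 0,"az": 0,"jaw": -0.28},
    {"tx": 0,"ty": 0,"tz": 0,"ax": 0,"ay": 0,"az": 0,"jaw": -0.28}
  ]
}}

```text
t: 9.95
tcp_pos: [0.576, -0.0719, 0.0375]
eef_rot: [3.107, 0.463, 0.002]
wrist_force: [0.2, 0.3, -0.7]
grip_width: 0.639
grasp_force: 0.0
```

```bash
python3 st.py; python3 sh.py
```

```text
fix [ 0.60321769 -0.04860879] 16.914569896126537
[-32.8 -14.4  37.5] yaw rel 0.04 grip 60.04082167004164 Ffix [ 0.3  0.2 -0.7] 9.95
fix [ 0.60321769 -0.04860879] 16.914569896126537
y -45 axis x,z [-12.6  65.2]
y -30 axis x,z [-0.4 60. ]
y -15 axis x,z [-0.3 60. ]
y 0 axis x,z [-0.4 60. ]
y 12 axis x,z [-4.8 60.7]
```

Seated: the axis is at (-0.4, 60). I'm backing off, then going to the tail end with the gripper closed and turned 90°.

>>> {"method": "apply_moves", "body": {
  "rows": [
    {"tx": -0.015,"ty": 0,"tz": 0,"ax": 0,"ay": 0,"az": 0,"jaw": -0.28},
    {"tx": 0,"ty": 0,"tz": -0.03,"ax": 0,"ay": 0,"az": 0,"jaw": -0.28},
    {"tx": 0,"ty": 0,"tz": -0.03,"ax": 0,"ay": 0,"az": 0,"jaw": -0.28},
    {"tx": 0,"ty": 0,"tz": -0.03,"ax": 0,"ay": 0,"az": 0,"jaw": -0.28},
    {"tx": 0.016,"ty": 0.0335,"tz": 0,"ax": 0,"ay": 0,"az": 0,"jaw": 1},
    {"tx": 0.016,"ty": 0.0335,"tz": 0,"ax": 0,"ay": 0,"az": 0,"jaw": 1},
    {"tx": 0.016,"ty": 0.0335,"tz": 0,"ax": 0,"ay": 0,"az": 0,"jaw": 1},
    {"tx": 0,"ty": 0,"tz": 0,"ax": 0,"ay": 0,"az": -8.2,"jaw": 1},
    {"tx": 0,"ty": 0,"tz": 0,"ax": 0,"ay": 0,"az": -8.2,"jaw": 1},
    {"tx": 0,"ty": 0,"tz": 0,"ax": 0,"ay": 0,"az": -8.2,"jaw": 1},
    {"tx": 0,"ty": 0,"tz": 0,"ax": 0,"ay": 0,"az": -8.2,"jaw": 1},
    {"tx": 0,"ty": 0,"tz": 0,"ax": 0,"ay": 0,"az": -8.2,"jaw": 1},
    {"tx": 0,"ty": 0,"tz": 0,"ax": 0,"ay": 0,"az": -8.2,"jaw": 1},
    {"tx": 0,"ty": 0,"tz": 0,"ax": 0,"ay": 0,"az": -8.2,"jaw": 1},
    {"tx": 0,"ty": 0,"tz": 0,"ax": 0,"ay": 0,"az": -8.2,"jaw": 1},
    {"tx": 0,"ty": 0,"tz": 0,"ax": 0,"ay": 0,"az": -8.2,"jaw": 1},
    {"tx": 0,"ty": 0,"tz": 0,"ax": 0,"ay": 0,"az": -8.2,"jaw": 1},
    {"tx": 0,"ty": 0,"tz": 0,"ax": 0,"ay": 0,"az": -8,"jaw": 1},
    {"tx": 0,"ty": 0,"tz": 0,"ax": 0,"ay": 0,"az": 0,"jaw": 1}
  ]
}}

```text
t: 11.9
tcp_pos: [0.636, -0.1585, 0.1274]
eef_rot: [1.87, 2.524, 0.0]
wrist_force: [-0.0, -0.2, 0.4]
grip_width: 0.004
grasp_force: 0.0
```

```bash
python3 st.py; python3 m.py w5.png shaft_end shaft_tail end_stop vee; python3 - <<'E'
from fit import *
G=tofix(np.load('pics/P.npy')); x,y,z=[G[...,i] for i in range(3)]
k=(z>60)&(z<78)&(abs(x)<12)&(y<77)&(y>-105); print('shaft y',np.percentile(y[k],[.3,99.7]),'top z',np.percentile(z[k],90))
k=(z>67)&(z<76)&(abs(x)<16)&(y>76)&(y<100);print('stop y',np.percentile(y[k],[1,99]),'x',np.percentile(x[k],[1,99]))
p,M=tool(); q0=(np.load('pics/P.npy')-p)@M*1e3
k=(q0[...,2]>-90)&(q0[...,2]<0)&(abs(q0[...,0])<14)&(abs(q0[...,1])<20); Q=q0[k]; print('finger in tool',Q.min(0),np.percentile(Q,[2,98],axis=0))
E
```

```text
fix [ 0.60321769 -0.04860879] 16.914569896126537
[  -0.7 -114.7  127.4] yaw rel 90.02 grip 0.4064405466770222 Ffix [-0.1 -0.2  0.4] 11.9
[ 0.63595665 -0.1585103   0.12737228] yaw 106.93080090325608
shaft_end [([0.6257, -0.132, 0.0616], 0.68, [257.0, 165.0])]
shaft_tail [([0.6231, -0.1303, 0.062], 0.75, [255.0, 163.0])]
end_stop [([0.8015, 0.005, 0.0422], 0.71, [460.0, 85.0])]
vee [([0.8169, -0.0472, 0.0418], 0.92, [450.0, 139.0]), ([0.6021, -0.0487, 0.0625], 0.73, [258.0, 74.0])]
12.15
fix [ 0.60321769 -0.04860879] 16.914569896126537
shaft y [-86.36087513  59.58632625] top z 73.2654749875833Traceback (most recent call last):
  File "<stdin>", line 4, in <module>
    return _quantile_unchecked(
        a, q, axis, out, overwrite_input, method, keepdims, weights)
    return _ureduce(a,
                    func=_quantile_ureduce_func,
    ...<5 lines>...
                    overwrite_input=overwrite_input,
                    method=method)
    r = func(a, **kwargs)
    result = _quantile(arr,
                       quantiles=q,
    ...<2 lines>...
                       out=out,
                       weights=wgt)
    slices_having_nans = np.isnan(arr[-1, ...])
                                  ~~~^^^^^^^^^
IndexError: index -1 is out of bounds for axis 0 with size 0
```

View pics/w5.png

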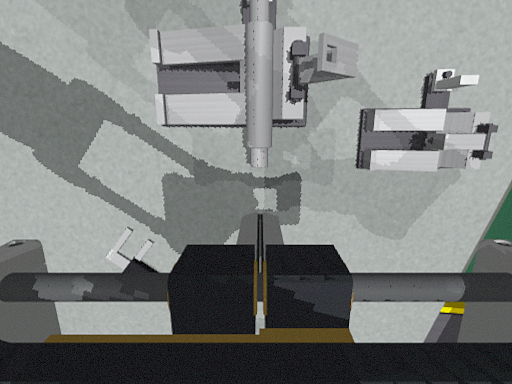

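Shaft seated in the vee, tail face at (258,165), closed fingers just behind it at (260,225), hasp at (325,62) out of the way. Next: descend and slide it.

>>> {"method": "apply_moves", "body": {
  "rows": [
    {"tx": 0,"ty": 0,"tz": 0.035,"ax": 0,"ay": 0,"az": 0,"jaw": 1},
    {"tx": 0,"ty": 0,"tz": 0.035,"ax": 0,"ay": 0,"az": 0,"jaw": 1},
    {"tx": 0,"ty": 0,"tz": 0.033,"ax": 0,"ay": 0,"az": 0,"jaw": 1},
    {"tx": 0.005,"ty": 0,"tz": 0,"ax": 0,"ay": 0,"az": 0,"jaw": 1},
    {"tx": 0.005,"ty": 0,"tz": 0,"ax": 0,"ay": 0,"az": 0,"jaw": 1},
    {"tx": 0.003,"ty": 0,"tz": 0,"ax": 0,"ay": 0,"az": 0,"jaw": 1},
    {"tx": 0.003,"ty": 0,"tz": 0,"ax": 0,"ay": 0,"az": 0,"jaw": 1},
    {"tx": 0.003,"ty": 0,"tz": 0,"ax": 0,"ay": 0,"az": 0,"jaw": 1},
    {"tx": 0.003,"ty": 0,"tz": 0,"ax": 0,"ay": 0,"az": 0,"jaw": 1},
    {"tx": 0.003,"ty": 0,"tz": 0,"ax": 0,"ay": 0,"az": 0,"jaw": 1}
  ]
}}

```text
t: 13.15
tcp_pos: [0.6296, -0.1352, 0.0255]
eef_rot: [1.868, 2.522, 0.0]
wrist_force: [0.9, -2.2, 1.3]
grip_width: 0.006
grasp_force: 1.0
```

```bash
python3 st.py
```

```text
fix [ 0.60321769 -0.04860879] 16.914569896126537
[  0.1 -90.6  25.5] yaw rel 90.04 grip 0.5235470931504875 Ffix [ 0.2 -2.4  1.3] 13.15
```

Sliding at about 2.4 N, with roughly 8 mm still to go.

>>> {"method": "apply_moves", "body": {
  "rows": [
    {"tx": 0.002,"ty": 0,"tz": 0,"ax": 0,"ay": 0,"az": 0,"jaw": 1},
    {"tx": 0.002,"ty": 0,"tz": 0,"ax": 0,"ay": 0,"az": 0,"jaw": 1},
    {"tx": 0.001,"ty": 0,"tz": 0,"ax": 0,"ay": 0,"az": 0,"jaw": 1},
    {"tx": 0.001,"ty": 0,"tz": 0,"ax": 0,"ay": 0,"az": 0,"jaw": 1}
  ]
}}

```text
t: 13.55
tcp_pos: [0.6269, -0.1289, 0.0244]
eef_rot: [1.87, 2.525, -0.0]
wrist_force: [0.1, -2.2, 0.4]
grip_width: 0.006
grasp_force: 1.0
```

>>> {"method": "apply_moves", "body": {
  "rows": [
    {"tx": 0.001,"ty": 0,"tz": 0,"ax": 0,"ay": 0,"az": 0,"jaw": 1}
  ]
}}

```text
t: 13.65
tcp_pos: [0.6266, -0.128, 0.0244]
eef_rot: [1.87, 2.525, -0.0]
wrist_force: [0.6, -1.8, 0.9]
grip_width: 0.005
grasp_force: 1.0
```

>>> {"method": "apply_moves", "body": {
  "rows": [
    {"tx": 0.001,"ty": 0,"tz": 0,"ax": 0,"ay": 0,"az": 0,"jaw": 1}
  ]
}}

```text
t: 13.75
tcp_pos: [0.6263, -0.127, 0.0244]
eef_rot: [1.87, 2.524, -0.0]
wrist_force: [0.5, -2.2, 1.8]
grip_width: 0.005
grasp_force: 1.0
```

>>> {"method": "apply_moves", "body": {
  "rows": [
    {"tx": 0.001,"ty": 0,"tz": 0,"ax": 0,"ay": 0,"az": 0,"jaw": 1}
  ]
}}

```text
t: 13.85
tcp_pos: [0.626, -0.126, 0.0244]
eef_rot: [-1.87, -2.524, 0.0]
wrist_force: [0.6, -2.6, 1.8]
grip_width: 0.001
grasp_force: 1.0
```

>>> {"method": "apply_moves", "body": {
  "rows": [
    {"tx": 0.0007,"ty": 0,"tz": 0,"ax": 0,"ay": 0,"az": 0,"jaw": 1}
  ]
}}

```text
t: 13.95
tcp_pos: [0.6258, -0.1253, 0.0244]
eef_rot: [-1.87, -2.525, 0.0]
wrist_force: [-0.3, -1.6, 0.3]
grip_width: 0.008
grasp_force: 1.0
```

>>> {"method": "apply_moves", "body": {
  "rows": [
    {"tx": 0.0005,"ty": 0,"tz": 0,"ax": 0,"ay": 0,"az": 0,"jaw": 1}
  ]
}}

```text
t: 14.05
tcp_pos: [0.6257, -0.1248, 0.0244]
eef_rot: [-1.87, -2.525, 0.0]
wrist_force: [0.1, -2.7, 1.2]
grip_width: 0.003
grasp_force: 1.1
```

>>> {"method": "apply_moves", "body": {
  "rows": [
    {"tx": 0.0007,"ty": 0,"tz": 0,"ax": 0,"ay": 0,"az": 0,"jaw": 1}
  ]
}}

```text
t: 14.15
tcp_pos: [0.6256, -0.1246, 0.0245]
eef_rot: [1.869, 2.524, -0.001]
wrist_force: [1.3, -4.1, 0.5]
grip_width: 0.002
grasp_force: 1.8
```

>>> {"method": "apply_moves", "body": {
  "rows": [
    {"tx": 0.0005,"ty": 0,"tz": 0,"ax": 0,"ay": 0,"az": 0,"jaw": 1}
  ]
}}

```text
t: 14.25
tcp_pos: [0.6256, -0.1245, 0.0245]
eef_rot: [1.869, 2.524, -0.001]
wrist_force: [0.2, -5.2, 0.2]
grip_width: 0.005
grasp_force: 2.3
```

```bash
python3 st.py; python3 - <<'E'
from fit import *
a,d=snap('top','top2.png')
for nm in ('top','wrist'):
  if nm=='wrist': a,d=get_image('wrist')
  G=tofix(unproj(nm,d)); x,y,z=[G[...,i] for i in range(3)]
  k=(z>66)&(z<76)&(abs(x)<16)&(y>74)&(y<105);
  if k.sum()>3: print(nm,'stop y',np.percentile(y[k],[1,50,99]),k.sum())
  k=(z>60)&(z<71)&(abs(x)<6)&(y>40)&(y<100)
  if k.sum()>3: print(nm,'end y',np.sort(y[k])[-8:].round(1))
print([(tofix(np.array(r['at'])).round(1),r['p']) for r in mark_of('top','end_stop')])
E
```

```text
fix [ 0.60321769 -0.04860879] 16.914569896126537
[ -0.6 -79.1  24.5] yaw rel 90.06 grip 0.4410796072369971 Ffix [-1.3 -5.1  0.2] 14.25
fix [ 0.60321769 -0.04860879] 16.914569896126537
top stop y [74.55547425 84.17414446 90.7101334 ] 44
top end y [81.1 81.2 81.9 82.1 83.7 85.6 86.4 90.7]
wrist end y [49.4 50.  50.4 50.6 52.2 52.3 52.8 52.8]
[(array([202.3, -10.3,  46.6]), 0.49), (array([-16.7, 251.4,  43.1]), 0.49), (array([-1. , 77.5, 54.4]), 0.44)]
```

Contact: the force is rising while the position stalls. I'll increase it gently and hold.

>>> {"method": "apply_moves", "body": {
  "rows": [
    {"tx": 0.001,"ty": 0,"tz": 0,"ax": 0,"ay": 0,"az": 0,"jaw": 1},
    {"tx": 0.001,"ty": 0,"tz": 0,"ax": 0,"ay": 0,"az": 0,"jaw": 1}
  ]
}}

```text
t: 14.6
tcp_pos: [0.6256, -0.1241, 0.0246]
eef_rot: [1.866, 2.522, -0.004]
wrist_force: [2.2, -8.8, -0.7]
grip_width: 0.001
grasp_force: 4.6
```

>>> {"method": "apply_moves", "body": {
  "rows": [
    {"tx": 0.001,"ty": 0,"tz": 0,"ax": 0,"ay": 0,"az": 0,"jaw": 1}
  ]
}}

```text
t: 14.7
tcp_pos: [0.6256, -0.1241, 0.0247]
eef_rot: [1.865, 2.522, -0.005]
wrist_force: [2.3, -10.6, -1.1]
grip_width: 0.003
grasp_force: 5.5
```

>>> {"method": "apply_moves", "body": {
  "rows": [
    {"tx": 0.001,"ty": 0,"tz": 0,"ax": 0,"ay": 0,"az": 0,"jaw": 1},
    {"tx": 0,"ty": 0,"tz": 0,"ax": 0,"ay": 0,"az": 0,"jaw": 1},
    {"tx": 0,"ty": 0,"tz": 0,"ax": 0,"ay": 0,"az": 0,"jaw": 1},
    {"tx": 0,"ty": 0,"tz": 0,"ax": 0,"ay": 0,"az": 0,"jaw": 1},
    {"tx": 0,"ty": 0,"tz": 0,"ax": 0,"ay": 0,"az": 0,"jaw": 1},
    {"tx": 0,"ty": 0,"tz": 0,"ax": 0,"ay": 0,"az": 0,"jaw": 1}
  ]
}}

```text
t: 15.3
tcp_pos: [0.6258, -0.124, 0.0249]
eef_rot: [1.864, 2.52, -0.006]
wrist_force: [2.2, -10.3, -1.0]
grip_width: 0.004
grasp_force: 5.7
```

```bash
python3 st.py
```

```text
fix [ 0.60321769 -0.04860879] 16.914569896126537
[ -0.4 -78.7  24.9] yaw rel 90.1 grip 0.3526445825670789 Ffix [ -0.8 -10.5  -1. ] 15.3
```

Pressed at about 10 N for over 0.5 s, with no creep in position. Backing off and moving round behind the hasp.

>>> {"method": "apply_moves", "body": {
  "rows": [
    {"tx": -0.002,"ty": 0,"tz": 0,"ax": 0,"ay": 0,"az": 0,"jaw": 1},
    {"tx": -0.003,"ty": 0,"tz": 0,"ax": 0,"ay": 0,"az": 0,"jaw": 1},
    {"tx": -0.01,"ty": 0,"tz": 0,"ax": 0,"ay": 0,"az": 0,"jaw": 1},
    {"tx": -0.015,"ty": 0,"tz": 0,"ax": 0,"ay": 0,"az": 0,"jaw": 1},
    {"tx": 0,"ty": 0,"tz": -0.035,"ax": 0,"ay": 0,"az": 0,"jaw": 1},
    {"tx": 0,"ty": 0,"tz": -0.035,"ax": 0,"ay": 0,"az": 0,"jaw": 1},
    {"tx": 0,"ty": 0.0335,"tz": 0,"ax": 0,"ay": 0,"az": 0,"jaw": 1},
    {"tx": 0,"ty": 0.0335,"tz": 0,"ax": 0,"ay": 0,"az": 0,"jaw": 1},
    {"tx": 0,"ty": 0.0335,"tz": 0,"ax": 0,"ay": 0,"az": 0,"jaw": 1},
    {"tx": 0,"ty": 0,"tz": 0,"ax": 0,"ay": 0,"az": 0,"jaw": 1}
  ]
}}

```text
t: 16.3
tcp_pos: [0.7327, -0.1181, 0.0933]
eef_rot: [1.867, 2.525, 0.004]
wrist_force: [0.1, 0.6, 0.3]
grip_width: 0.003
grasp_force: 0.0
```

```bash
python3 st.py; python3 m.py w6.png hasp_end hasp_hinge shaft_tail; python3 - <<'E'
from fit import *
W=np.load('pics/P.npy'); G=tofix(W); x,y,z=[G[...,i] for i in range(3)]
k=(z>84)&(z<150)&(abs(y)<20)&(x>20)&(x<84); Q=G[k]; print(k.sum(),np.percentile(Q,[2,50,98],axis=0).round(0))
k=(z>60)&(z<78)&(abs(x)<12)&(y<75)&(y>-105); print('shaft y',np.percentile(y[k],[.3,99.7]),'top',np.percentile(z[k],90))
p,M=tool(); T=(W-p)@M*1e3
for lo in range(-110,0,10):
    k=(T[...,2]>lo)&(T[...,2]<lo+10)&(abs(T[...,0])<45)&(abs(T[...,1])<90)
    if k.sum()>5: print(lo,k.sum(),np.percentile(T[k],[2,98],axis=0).round(0).tolist())
E
```

```text
fix [ 0.60321769 -0.04860879] 16.914569896126537
[ 103.7 -104.1   93.3] yaw rel 90.12 grip 0.24882094349486938 Ffix [0.3 0.5 0.3] 16.3
[ 0.73272824 -0.11808327  0.09332778] yaw 107.03858850556712
hasp_end [([0.6699, -0.0283, 0.1223], 0.95, [209.0, 66.0]), ([0.7992, -0.0518, 0.0587], 0.83, [356.0, 153.0])]
hasp_hinge [([0.839, -0.0383, 0.0568], 0.92, [402.0, 152.0]), ([0.6349, -0.0415, 0.076], 0.63, [174.0, 82.0])]
shaft_tail [([0.6185, -0.1154, 0.0589], 0.97, [145.0, 162.0])]
16.5
fix [ 0.60321769 -0.04860879] 16.914569896126537
3166 [[ 25. -17.  85.]
 [ 49.  -1. 133.]
 [ 66.  11. 147.]]
shaft y [-69.33667705  56.79623912] top 74.34195821362133
-100 91 [[4.0, -1.0, -96.0], [9.0, 3.0, -90.0]]
-90 102 [[7.0, -1.0, -90.0], [10.0, 3.0, -80.0]]
-80 297 [[8.0, -11.0, -79.0], [10.0, 13.0, -70.0]]
-70 312 [[8.0, -11.0, -70.0], [10.0, 13.0, -60.0]]
-60 262 [[8.0, -11.0, -60.0], [10.0, 13.0, -50.0]]
-50 221 [[8.0, -11.0, -50.0], [10.0, 13.0, -40.0]]
-40 171 [[8.0, -10.0, -40.0], [10.0, 12.0, -30.0]]
-30 39 [[8.0, -5.0, -30.0], [10.0, 7.0, -24.0]]
```

>>> {"method": "apply_moves", "body": {
  "rows": [
    {"tx": 0.0337,"ty": 0,"tz": 0,"ax": 0,"ay": 0,"az": 0,"jaw": 1},
    {"tx": 0.0337,"ty": 0,"tz": 0,"ax": 0,"ay": 0,"az": 0,"jaw": 1},
    {"tx": 0.0337,"ty": 0,"tz": 0,"ax": 0,"ay": 0,"az": 0,"jaw": 1},
    {"tx": 0,"ty": -0.007,"tz": 0.008,"ax": 0,"ay": 0,"az": 0,"jaw": 1},
    {"tx": 0,"ty": -0.007,"tz": 0,"ax": 0,"ay": 0,"az": 0,"jaw": 1},
    {"tx": 0,"ty": -0.004,"tz": 0,"ax": 0,"ay": 0,"az": 0,"jaw": 1},
    {"tx": 0,"ty": -0.004,"tz": -0.001,"ax": 0,"ay": 0,"az": 0,"jaw": 1},
    {"tx": 0,"ty": -0.004,"tz": -0.0017,"ax": 0,"ay": 0,"az": 0,"jaw": 1},
    {"tx": 0,"ty": -0.004,"tz": -0.0017,"ax": 0,"ay": 0,"az": 0,"jaw": 1},
    {"tx": 0,"ty": -0.004,"tz": -0.0017,"ax": 0,"ay": 0,"az": 0,"jaw": 1}
  ]
}}

```text
t: 17.5
tcp_pos: [0.67, -0.0321, 0.095]
eef_rot: [1.87, 2.519, 0.01]
wrist_force: [2.6, 4.5, 6.2]
grip_width: 0.004
grasp_force: 3.6
```

```bash
python3 st.py; python3 m.py w7.png hasp_end
```

```text
fix [ 0.60321769 -0.04860879] 16.914569896126537
[68.7 -3.6 95. ] yaw rel 89.93 grip 0.39457227478105256 Ffix [3.8 3.6 6.2] 17.5
[ 0.66997461 -0.03207099  0.09497168] yaw 106.84432497242295
hasp_end [([0.6568, -0.0349, 0.1324], 0.95, [240.0, 229.0]), ([0.8006, -0.0539, 0.058], 0.73, [377.0, 256.0])]
17.6
```

View pics/w7.png

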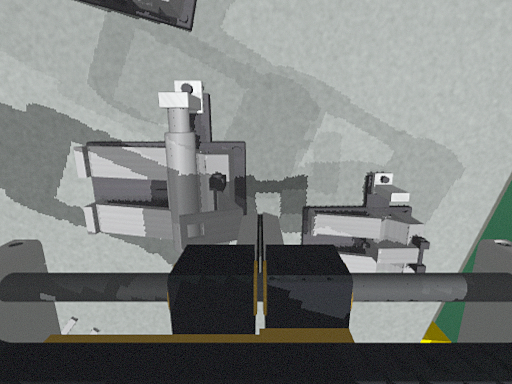

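The shaft at (180,170) sits against the stop at (180,98), and the hasp is following the finger at (235,228). Continuing to vertical, then along the arc.

>>> {"method": "apply_moves", "body": {
  "rows": [
    {"tx": 0,"ty": -0.004,"tz": -0.002,"ax": 0,"ay": 0,"az": 0,"jaw": 1},
    {"tx": 0,"ty": -0.004,"tz": -0.002,"ax": 0,"ay": 0,"az": 0,"jaw": 1},
    {"tx": 0,"ty": -0.004,"tz": -0.001,"ax": 0,"ay": 0,"az": 0,"jaw": 1},
    {"tx": 0,"ty": -0.004,"tz": 0,"ax": 0,"ay": 0,"az": 0,"jaw": 1},
    {"tx": 0,"ty": -0.004,"tz": 0,"ax": 0,"ay": 0,"az": 0,"jaw": 1}
  ]
}}

```text
t: 18.1
tcp_pos: [0.6489, -0.0391, 0.0994]
eef_rot: [1.869, 2.522, 0.002]
wrist_force: [0.5, 0.2, 1.5]
grip_width: 0.006
grasp_force: 0.6
```

```bash
python3 st.py; python3 m.py w8.png hasp_end
```

```text
fix [ 0.60321769 -0.04860879] 16.914569896126537
[46.5 -4.2 99.4] yaw rel 90.0 grip 0.5278232260904043 Ffix [ 0.6 -0.   1.5] 18.1
[ 0.64892272 -0.03913628  0.09935426] yaw 106.91200087462789
hasp_end [([0.8014, -0.0528, 0.0572], 0.78, [401.0, 253.0]), ([0.6321, -0.0396, 0.1379], 0.63, [236.0, 225.0]), ([0.5823, 0.0288, 0.0581], 0.35, [210.0, 106.0])]
18.2
```

>>> {"method": "apply_moves", "body": {
  "rows": [
    {"tx": 0,"ty": -0.0045,"tz": 0,"ax": 0,"ay": 0,"az": 0,"jaw": 1},
    {"tx": 0,"ty": -0.0045,"tz": 0,"ax": 0,"ay": 0,"az": 0,"jaw": 1},
    {"tx": 0,"ty": -0.0045,"tz": 0,"ax": 0,"ay": 0,"az": 0,"jaw": 1},
    {"tx": 0,"ty": -0.0048,"tz": 0.0015,"ax": 0,"ay": 0,"az": 0,"jaw": 1},
    {"tx": 0,"ty": -0.0048,"tz": 0.0015,"ax": 0,"ay": 0,"az": 0,"jaw": 1},
    {"tx": 0,"ty": -0.0048,"tz": 0.0015,"ax": 0,"ay": 0,"az": 0,"jaw": 1},
    {"tx": 0,"ty": -0.0042,"tz": 0.0025,"ax": 0,"ay": 0,"az": 0,"jaw": 1},
    {"tx": 0,"ty": -0.0042,"tz": 0.0025,"ax": 0,"ay": 0,"az": 0,"jaw": 1},
    {"tx": 0,"ty": -0.0042,"tz": 0.0025,"ax": 0,"ay": 0,"az": 0,"jaw": 1}
  ]
}}

```text
t: 19.1
tcp_pos: [0.6088, -0.0501, 0.0853]
eef_rot: [-1.87, -2.525, 0.0]
wrist_force: [1.7, 0.6, 0.2]
grip_width: 0.003
grasp_force: 0.4
```

```bash
python3 st.py; python3 m.py w9.png hasp_end
```

```text
fix [ 0.60321769 -0.04860879] 16.914569896126537
[ 4.9 -3.1 85.3] yaw rel 90.04 grip 0.3173309513418346 Ffix [1.8 0.1 0.2] 19.1
[ 0.60879898 -0.0501041   0.0853489 ] yaw 106.95869359085634
hasp_end [([0.7991, -0.0531, 0.0574], 0.8, [447.0, 261.0]), ([0.5961, -0.0508, 0.12], 0.75, [241.0, 225.0])]
19.2
```

>>> {"method": "apply_moves", "body": {
  "rows": [
    {"tx": 0,"ty": -0.0036,"tz": 0.004,"ax": 0,"ay": 0,"az": 0,"jaw": 1},
    {"tx": 0,"ty": -0.0036,"tz": 0.004,"ax": 0,"ay": 0,"az": 0,"jaw": 1},
    {"tx": 0,"ty": -0.0018,"tz": 0.004,"ax": 0,"ay": 0,"az": 0,"jaw": 1},
    {"tx": 0,"ty": -0.0018,"tz": 0.004,"ax": 0,"ay": 0,"az": 0,"jaw": 1},
    {"tx": 0,"ty": -0.0018,"tz": 0.004,"ax": 0,"ay": 0,"az": 0,"jaw": 1},
    {"tx": 0,"ty": -0.0008,"tz": 0.0035,"ax": 0,"ay": 0,"az": 0,"jaw": 1},
    {"tx": 0,"ty": -0.0008,"tz": 0.0035,"ax": 0,"ay": 0,"az": 0,"jaw": 1}
  ]
}}

```text
t: 19.9
tcp_pos: [0.5953, -0.0544, 0.0581]
eef_rot: [-1.869, -2.524, 0.001]
wrist_force: [-0.3, -0.0, 1.5]
grip_width: 0.006
grasp_force: 0.5
```

```bash
python3 st.py; python3 m.py w10.png hasp_end
```

```text
fix [ 0.60321769 -0.04860879] 16.914569896126537
[-9.3 -3.2 58.1] yaw rel 90.04 grip 0.6038769529948085 Ffix [-0.3  0.1  1.5] 19.9
[ 0.59528802 -0.05435327  0.05814668] yaw 106.95576662062497
hasp_end [([0.5786, -0.056, 0.0818], 0.95, [235.0, 219.0]), ([0.8001, -0.0528, 0.0568], 0.53, [485.0, 276.0]), ([0.5983, -0.0467, -0.0026], 0.4, [264.0, 188.0])]
20.0
```

>>> {"method": "apply_moves", "body": {
  "rows": [
    {"tx": 0,"ty": -0.0003,"tz": 0.002,"ax": 0,"ay": 0,"az": 0,"jaw": 1},
    {"tx": 0,"ty": 0,"tz": 0.002,"ax": 0,"ay": 0,"az": 0,"jaw": 1},
    {"tx": 0,"ty": 0,"tz": 0.001,"ax": 0,"ay": 0,"az": 0,"jaw": 1}
  ]
}}

```text
t: 20.3
tcp_pos: [0.5952, -0.0543, 0.0536]
eef_rot: [-1.87, -2.525, 0.0]
wrist_force: [-1.8, 1.2, 7.5]
grip_width: 0.005
grasp_force: 3.7
```

>>> {"method": "apply_moves", "body": {
  "rows": [
    {"tx": 0,"ty": 0,"tz": 0.001,"ax": 0,"ay": 0,"az": 0,"jaw": 1}
  ]
}}

```text
t: 20.4
tcp_pos: [0.5953, -0.0543, 0.0535]
eef_rot: [1.87, 2.525, -0.0]
wrist_force: [-2.5, -0.2, 10.3]
grip_width: 0.008
grasp_force: 5.5
```

>>> {"method": "apply_moves", "body": {
  "rows": [
    {"tx": 0,"ty": 0,"tz": 0.001,"ax": 0,"ay": 0,"az": 0,"jaw": 1}
  ]
}}

```text
t: 20.5
tcp_pos: [0.5953, -0.0543, 0.0534]
eef_rot: [1.869, 2.524, 0.0]
wrist_force: [-4.2, 1.3, 16.2]
grip_width: 0.01
grasp_force: 7.8
```

It has come to a hard stop at about the closed height. Lifting clear to check.

>>> {"method": "apply_moves", "body": {
  "rows": [
    {"tx": 0,"ty": 0,"tz": -0.003,"ax": 0,"ay": 0,"az": 0,"jaw": 1},
    {"tx": 0,"ty": 0,"tz": -0.02,"ax": 0,"ay": 0,"az": 0,"jaw": 1},
    {"tx": 0,"ty": 0,"tz": -0.04,"ax": 0,"ay": 0,"az": 0,"jaw": 1},
    {"tx": -0.03,"ty": 0,"tz": -0.02,"ax": 0,"ay": 0,"az": 0,"jaw": 1},
    {"tx": -0.04,"ty": 0,"tz": 0,"ax": 0,"ay": 0,"az": 0,"jaw": 1},
    {"tx": -0.04,"ty": 0,"tz": 0,"ax": 0,"ay": 0,"az": 0,"jaw": 1},
    {"tx": 0,"ty": 0,"tz": 0,"ax": 0,"ay": 0,"az": 0,"jaw": 1}
  ]
}}

```text
t: 21.2
tcp_pos: [0.6292, -0.1646, 0.1342]
eef_rot: [1.872, 2.518, -0.002]
wrist_force: [-0.2, 1.0, -0.6]
grip_width: 0.006
grasp_force: 0.0
```

```bash
python3 m.py w11.png hasp_end shaft_tail end_stop shaft_end vee; python3 - <<'E'
from fit import *
G=tofix(np.load('pics/P.npy')); x,y,z=[G[...,i] for i in range(3)]
for a in (-20,-10,0,10,20):
    k=(abs(x-a)<3)&(abs(y+1)<7)&(z>60)&(z<110); print('strap',a,k.sum(),np.median(z[k]))
for c in (-50,-30,30,50):
    k=(abs(y-c)<5)&(z>62)&(z<80)&(abs(x)<12); print('shaft top',c,k.sum(),np.percentile(z[k],90) if k.sum() else 0, np.median(x[k]))
k=(abs(x)<5)&(z>62)&(z<71)&(y>55)&(y<78); print('shaft end',np.sort(y[k])[-5:])
k=(abs(x)<10)&(z>70)&(z<75)&(y>74)&(y<100); print('stop y',np.percentile(y[k],[1,99]) if k.sum() else 0)
k=(abs(x)<8)&(z>55)&(z<71)&(y<-50)&(y>-90); print('tail',np.percentile(y[k],[.5]))
for t in ['caliper','parts_tray','plug_gauge']:
    get_image('top'); print(t,[(np.round(r['at'],3).tolist(),round(r['p'],2)) for r in mark_of('top',t)])
E
```

```text
[ 0.62915694 -0.16458299  0.1342269 ] yaw 106.7325761407004
hasp_end [([0.7986, -0.0493, 0.0549], 0.96, [446.0, 137.0]), ([0.5786, -0.056, 0.0746], 0.86, [241.0, 75.0]), ([0.5055, -0.0797, 0.0356], 0.41, [171.0, 83.0]), ([0.6343, -0.0416, 0.0776], 0.23, [304.0, 77.0])]
shaft_tail [([0.6197, -0.1178, 0.0609], 0.67, [264.0, 152.0])]
end_stop [([0.8022, 0.007, 0.0435], 0.92, [466.0, 87.0])]
shaft_end [([0.5983, -0.0484, 0.0567], 0.51, [264.0, 78.0])]
vee [([0.8169, -0.05, 0.0462], 0.95, [454.0, 144.0]), ([0.6012, -0.0467, 0.0576], 0.59, [267.0, 77.0])]
21.5
fix [ 0.60321769 -0.04860879] 16.914569896126537
strap -20 89 78.90956087585123
strap -10 124 78.69056403610355
strap 0 112 78.5593085015959
strap 10 103 78.59465619112115
strap 20 123 78.57675219574864
shaft top -50 186 69.9809355162725 -1.030349291950219
shaft top -30 260 73.8325102117488 -0.7840571517764073
shaft top 30 301 74.26555776492788 -0.8931476009037239
shaft top 50 313 74.32163841245057 -1.0848396362981225
shaft end []
stop y 0
tail [-62.92891021]
caliper [([0.54, -0.346, 0.001], 0.66)]
parts_tray [([0.527, 0.358, 0.0], 0.83)]
plug_gauge []
```

View pics/w11.png

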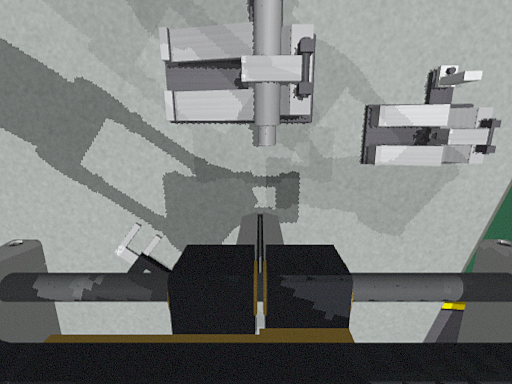

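The hasp (240-310, 68) lies level over the shaft, the strap is flat to within 0.4 mm at the closed height, and the shaft is seated. I'll check the contact at the stop from above.

>>> {"method": "apply_moves", "body": {
  "rows": [
    {"tx": 0.03,"ty": 0,"tz": 0,"ax": 0,"ay": 0,"az": 0,"jaw": 1},
    {"tx": 0.03,"ty": 0,"tz": 0,"ax": 0,"ay": 0,"az": 0,"jaw": 1},
    {"tx": 0.03,"ty": 0,"tz": 0,"ax": 0,"ay": 0,"az": 0,"jaw": 1},
    {"tx": 0,"ty": 0,"tz": 0,"ax": 0,"ay": 0,"az": 0,"jaw": 1}
  ]
}}

```text
t: 22.2
tcp_pos: [0.5997, -0.07, 0.1348]
eef_rot: [-1.865, -2.526, -0.001]
wrist_force: [-0.2, -0.3, 0.3]
grip_width: 0.005
grasp_force: 0.0
```

```bash
python3 m.py w12.png end_stop shaft_end; python3 - <<'E'
from fit import *
G=tofix(np.load('pics/P.npy')); x,y,z=[G[...,i] for i in range(3)]
for c in range(60,98,2):
    k=(abs(y-c)<1)&(abs(x+.7)<4)&(z>-5)&(z<80); print(c,k.sum(),np.percentile(z[k],[10,50,90]).round(0) if k.sum() else '',end=' ')
k=(abs(x)<14)&(z>70)&(z<75.5)&(y>74)&(y<100); print('stop top y',np.percentile(y[k],[1,50,99]),'x',np.percentile(x[k],[1,99]))
im=cv2.imread('pics/w12.png'); u,v=proj('wrist',np.append(toworld([0,80]),.065)).astype(int); print(u,v)
cv2.imwrite('pics/c12.png',cv2.resize(im[max(v-30,0):v+30,u-40:u+40],(800,600),interpolation=0))
E
```

```text
[ 0.5996573  -0.06999978  0.13483561] yaw 107.13214934840505
end_stop [([0.5983, -0.0504, 0.0606], 0.74, [262.0, 169.0]), ([0.5801, 0.0259, 0.0623], 0.67, [267.0, 91.0]), ([0.8003, 0.0072, 0.0445], 0.59, [449.0, 170.0])]
shaft_end [([0.5777, 0.0249, 0.0574], 0.83, [265.0, 91.0]), ([0.5775, 0.0271, 0.0617], 0.18, [265.0, 88.0])]
22.35
fix [ 0.60321769 -0.04860879] 16.914569896126537
60 18 [68. 69. 70.] 62 18 [68. 68. 69.] 64 18 [67. 68. 69.] 66 18 [67. 69. 69.] 68 26 [68. 69. 69.] 70 19 [67. 68. 69.] 72 17 [68. 68. 69.] 74 18 [67. 68. 70.] 76 23 [71. 71. 73.] 78 16 [71. 72. 73.] 80 17 [71. 72. 73.] 82 20 [71. 72. 72.] 84 18 [72. 72. 73.] 86 17 [71. 72. 73.] 88 0  90 0  92 0  94 11 [29. 29. 30.] 96 13 [28. 29. 30.] stop top y [74.9608435  81.03779787 86.61042035] x [-11.41150021  12.26398069]
268 87
```

View pics/c12.png

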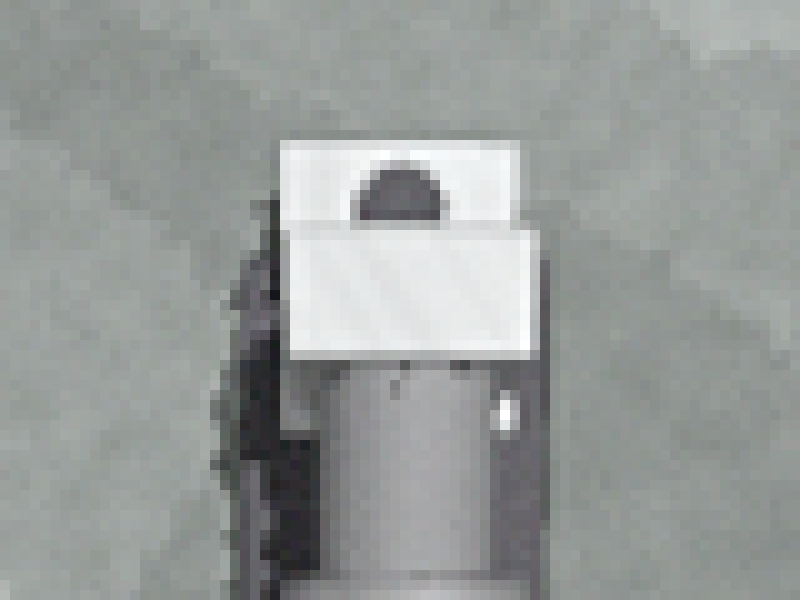

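The shaft end meets the stop's face with no gap at crop (400,360), the stop stands square, and the gripper is clear. Handing in.

```bash
python3 -c "
from h import *
print(close_job())"
```

```text
the job is handed in; nothing more can be done
None
```

The job is handed in at about 22 s: the shaft was rolled up into the vee and pressed against the end stop at about 10 N for over half a second, and the hasp was closed over it. The last pictures showed the shaft seated with no gap at the stop and the strap level. The caliper and tray read unmoved; the plug gauge wasn't found in the last picture, but the arm stayed well away from it.

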